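# Prime the bench lubricator until its pin stands out

### The arm

A 6-joint arm with a two-finger parallel gripper is mounted at the origin on the work surface. World frame = base frame: x ahead of the robot, y to its left, z up, the work surface at z = 0. Lengths are in m, angles in rad, forces in N, time in s.
With the tool pointing down it reaches from about 0.35 to 0.725 m from the base axis. Payload 6 kg.
Tool frame: the origin (TCP) lies midway between the tips of the shut fingers; the grasp point (between the pads) lies 19 mm behind it; z points along the fingers, y is the direction in which the jaws open and shut (so a half turn about z gives the same grasp; the last joint's range is limited). The gripper opens to 85 mm and grips with 20 to 120 N. Pads are 22 mm wide; open, the fingers measure 114 mm over their backs; the gripper's body (76 mm by 85 mm) begins 54 mm behind the grasp point. The pads swing forward as they close: fully open they stand 13 mm farther back than shut.
Start: joints at [-0.939, 0.04, 0.085, 0, -1.615, -0.334], TCP at [0.176, -0.574, 0.231] pointing down, gripper open.
Joint ranges: [-2.56, 2.56], [-1.29, 2.01], [-1.08, 1.49], [-3.29, 1.98], [-2.81, -0.18], [-2.99, 2.99]. Speed limits (rad/s): [2.57, 2.57, 3.01, 3.14, 3.14, 3.14].

### API

Orientations are given as a rotation vector (axis times angle).
In Python, from bench import robot, imaging gives the robot as it stands. The module is installed in compiled form; this text tells all that it offers.
- The arm moves only by the shell command python3 -m jog 'ROWS'. ROWS is JSON, a list of rows, each a list of 3 entries, a list of its own where there are three numbers: the shift along the tool's x, y, z in cm, then the turn, a rotation vector about the tool's x, y, z in degrees, then the closure, from -1 (fully open) to 1 (shut). A call has exactly 8 rows; each row shifts and turns the pose as measured when the row begins, along the tool's axes as they then stand; what a row does not reach is not made up. A row lasts 1/10 s, in which the tool goes at most 50 mm and 8.59 degrees, less where a joint would pass 70% of its speed; a pose out of reach is approached as far as the arm can. A call with a gripper value outside its range is refused whole. The fingers move at their own pace and stop on an object; the grip force is fixed at half the most. Time passes only in rows, so rows that do not move let the fingers close, or fill a call up. It gives the time, the measured TCP pose, the force and the opening at its end, in the units of the state.
- robot.read_state(): the state, without advancing time (a new reading comes with each control period).
- imaging.get_image(name): name is "scene" or "top" or "wrist"; returns (picture, depth): 420x560x3 uint8, red, green, blue; 420x560 float32, m along the optical axis (not along the pixel's ray), 0 where there is no reading.
- imaging.camera_params(name): a dict with "mtx" (3x3 intrinsics, pixels), "rvec" (rotation vector, rad) and "tvec" (3), from world to camera coordinates, as OpenCV has them; the wrist camera has in their place "hand_eye" (4x4, takes a point from camera to tool coordinates, whose origin is the TCP and whose axes are the flange's). Camera axes: x right, y down, z forward; pixel columns grow to the right and rows downward; lengths in m; the calibration is good to about 2 mm. The wrist camera is an equidistant fisheye: a pixel r from the principal point sees the ray r / f radians off the axis. A picture is of the moment at which its call begins: read the wrist's pose just before it. camera_params takes no time and is no camera call.
- robot.close_job(): hands the job in, once; it reports no verdict.
Trained networks look in the newest picture that a camera, given by its name, has taken for a name from the list of things; names that differ only in an ending like _2 or _b are one class to them, and where a whole thing is asked for, a point or a joint stands for the part that bears it (a point fixed in the world has none). Each returns a list of dicts, best first, with "confidence" (0 to 1); they miss things now and then, are a little off and sometimes report something else, mostly with a low value. They report only what shows in the picture. A call takes as long as a camera call.
- imaging.look_for(name, camera): "bbox" ([left, top, width, height] as shares, 0 to 1, of the picture: columns of its width, rows of its height, round what is visible of it).
- imaging.silhouettes(name, camera): "pixels" (420x560 bool, what is visible of it) and "bbox" ([left, top, width, height] as shares, 0 to 1, of the picture: columns of its width, rows of its height, round what is visible of it).
The state is a dict: "time_s": time; "joints": joint angles; "qvel": joint speeds; "joint_torque": joint torques, N m; "tcp_pos": TCP position; "eef_rot": TCP orientation; "ft_force": force on the tool from outside, world axes, zero at the start; "moment": the same for the moment, N m; "finger_gap": opening from 0.0 (shut) to 1.0 (fully open).
Only numpy, scipy, OpenCV 4.12 (cv2) and the standard library are available. Lean on these libraries where they do the work, as an engineer would, in place of code of your own. Each camera call takes 0.05 s, during which the arm holds its last target.

### The job

Pump the blue hand lubricator of the linear stage by pushing its round yellow cap down with the fingertips and letting it spring all the way back up, again and again, until the red indicator pin has popped fully out and its green foot shows; then stop, without another stroke, because over-pumping spoils the seals. Only push on top of the cap: do not pinch it, do not touch the pin, and leave the jar, screwdriver and tray where they stand.

Things in the scene. Friction and masses are not known exactly. Their poses are not given: they have to be found in the camera images.
- lubricator: Bolted-down unit: aluminium base plate (x -55 to 145, y -130 to 130, 12 mm thick) with a blue pump housing 66 x 156 mm, top 112 mm above the table; behind it a rail with carriage, 52 mm high. Origin on the table under the housing's centre; x towards the rail, y along the housing, z up. Vertical axes at x = 0: cap y = -45 mm, indicator pin y = +45 mm.
- cap_top (a point): Centre of the flat top of the yellow push cap (53 mm across, over a black skirt 58 mm across whose upper edge is 7 mm below the top). 168 mm above the table when the plunger is up; goes down with the plunger.
- plunger (a joint): How far the cap is pushed down, m: 0 up (at rest), 0.020 at its stop. Its spring pushes back with about 5.5 N at the top and 11.5 N at the stop, and with damping of 12 N per m/s; the cap returns by itself when released. A stroke at least 15 mm deep, then released fully, moves the pin; a shallower one may do nothing.
- indicator: Indicator pin, 18 mm across, red with a green foot 14 mm high, rising vertically from a black collar (30 mm across, top 120 mm above the table) on the blue housing. Origin at the centre of its top, 122 mm above the table plus the value of joint pin. The green foot shows only in the last stroke. Not to be touched.
- pin (a joint): How far the indicator pin is out, m: 0 in, about 0.060 fully out, where it stays. Starts between 0.001 and 0.026. It rises while the cap springs back up and then stays: a full stroke lifts it to about the next of 0.012, 0.024, 0.036, 0.048, 0.060 (the first stroke may skip one), so 3 to 5 full strokes are needed.
- jar: Closed jar with a black cap, 52 mm across, 75 mm high, loose, upright on the table beside the unit. Origin at the centre of its underside. Leave alone.
- screwdriver: Screwdriver with a green handle, 160 mm long, loose, lying on the table in front of the unit. Leave alone.
- tray: Small empty grey tray 90 x 70 x 30 mm, loose, on the table beside the unit. Origin at the centre of its underside. Leave alone.
- cap: The yellow push cap with its black skirt and steel rod, one piece. The skirt is 58 mm across, from 7 to 16 mm below the cap's top. Origin at the centre of the cap's top. Not to be pinched.

How it is judged:
On the way, in this order (a step that is already met when the one before it is completed fails the run):
1. the cap is pushed down at least 14 mm (value of joint plunger above 0.014 m).
2. the pin has popped fully out (at least 56 mm) and the cap is up again (value of joint pin above 0.056 m and value of joint plunger below 0.004 m), for 0.2 s.
At the end, for the whole second after the job is handed in: The pin stands at least 56 mm out (fully out is 60), the cap is up within 3 mm, and jar, tray and screwdriver are within 20 mm of where they stood, the jar upright (value of joint pin above 0.056 m and value of joint plunger below 0.003 m and distance of each of jar, tray, screwdriver from where it was at the start of the episode below 0.02 m and angle between jar's own z axis and vertical below 0.2 rad); the robot touches nothing.
It fails at once if another stroke (cap down more than 12 mm) after the pin is fully out (value of joint pin above 0.056 m and value of joint plunger above 0.012 m).
It fails at once if the robot touches the indicator pin (contact force between any of the fingers, the arm and indicator above 0.5 N).
It fails at once if the cap is pinched by its skirt instead of pushed on top (contact force between the fingers and cap_c0 above 6 N).
It fails at once if the jar, tray or screwdriver is moved more than 20 mm or lifted (distance of any of jar, tray, screwdriver from where it was at the start of the episode above 0.02 m).
It also fails if it takes over 45 s, if anything falls off the work surface, if the arm or the gripper's body presses on something with over 40 N, if the wrist force passes 120 N, or if a joint passes its speed limit or range.

## Working session

There is one attempt and no reset: what is moved stays moved. The work goes in short steps, Python scripts to look and compute and a shell command to move; the robot and the scene stay as the last step left them, time stands still between calls to the robot, and variables do not carry over. Pictures are saved under pics/ and viewed, and the job is handed in when it is done.

```bash
mkdir -p pics; ls; cat > h.py <<'E'
import numpy as np, cv2
from bench import robot, imaging
def save(n,p): cv2.imwrite(f"pics/{n}.png",cv2.cvtColor(p,cv2.COLOR_RGB2BGR))
def cam(n):
    c=imaging.camera_params(n); R=cv2.Rodrigues(np.array(c["rvec"],float))[0]; return np.array(c["mtx"]),R,np.array(c["tvec"],float).ravel()
def cloud(n,d):
    K,R,t=cam(n); v,u=np.mgrid[:420,:560]
    P=np.stack([(u-K[0,2])/K[0,0]*d,(v-K[1,2])/K[1,1]*d,d],-1)
    return (P-t)@R
def proj(n,p):
    K,R,t=cam(n); q=K@(R@np.array(p)+t); return q[:2]/q[2]
E
python3 - <<'E'
from h import *
s=robot.read_state(); print(s)
for n in ["scene","top"]:
    p,d=imaging.get_image(n); save(n+"0",p); W=cloud(n,d)
    for o in ["cap","indicator","lubricator","jar","tray","screwdriver"]:
        for r in imaging.silhouettes(o,n)[:2]:
            m=r["pixels"]&(d>0); w=W[m]
            print(n,o,round(r["confidence"],2),np.round(np.array(r["bbox"])*[560,420,560,420]),m.sum(),np.round(np.median(w,0),3) if len(w) else'',np.round(np.percentile(w,[2,98],0),3).tolist() if len(w) else '')
    print(n, [np.round(x,3).tolist() for x in cam(n)][0])
E
```

```text
pics
{'time_s': 0.0, 'joints': array([-9.39340282e-01,  4.07863538e-02,  8.38205632e-02, -4.48986766e-04,
       -1.61551085e+00, -3.33716258e-01]), 'qvel': array([ 0.00034061,  0.00142143, -0.00105003,  0.00117271,  0.00072005,
       -0.00096951]), 'joint_torque': array([-8.92172557e-05, -3.68195558e+01,  3.47415447e+01,  6.93258002e+00,
       -5.51250880e-03,  6.05736432e-05]), 'tcp_pos': array([ 0.17600232, -0.57326135,  0.23030154]), 'eef_rot': array([ 4.65936666e-01, -3.10646059e+00, -2.66466232e-03]), 'ft_force': array([-0.62258926, -0.30844457, -0.32752738]), 'moment': array([ 0.02333629,  0.01389863, -0.00442737]), 'finger_gap': 0.9954560053598933}
scene cap 0.92 [272. 203.  27.  24.] 502 [ 0.608 -0.046  0.167] [[0.579, -0.068, 0.154], [0.628, -0.017, 0.17]]
scene indicator 0.3 [238. 203. 152. 130.] 10343 [ 0.634 -0.033  0.031] [[0.567, -0.119, 0.006], [0.743, 0.131, 0.167]]
scene lubricator 0.65 [236. 205. 154. 129.] 10269 [ 0.634 -0.033  0.032] [[0.57, -0.119, 0.006], [0.744, 0.129, 0.167]]
scene lubricator 0.29 [271. 204.  30.  22.] 488 [ 0.608 -0.046  0.167] [[0.579, -0
[... 376 characters left out ...]
ene [[511.046, 0.0, 283.015], [0.0, 511.046, 204.293], [0.0, 0.0, 1.0]]
top cap 0.81 [287. 156.  31.  26.] 813 [ 0.596 -0.039  0.168] [[0.572, -0.064, 0.16], [0.621, -0.014, 0.17]]
top lubricator 0.55 [202. 117. 144. 126.] 11611 [0.608 0.013 0.028] [[0.538, -0.117, 0.008], [0.73, 0.134, 0.169]]
top jar 0.79 [360. 171.  32.  34.] 744 [ 0.565 -0.184  0.074] [[0.546, -0.21, 0.012], [0.589, -0.166, 0.078]]
top tray 0.56 [172. 220.  42.  52.] 1667 [0.528 0.193 0.004] [[0.482, 0.156, 0.0], [0.569, 0.223, 0.031]]
top screwdriver 0.88 [250. 232.  81.  24.] 524 [ 0.49  -0.034  0.024] [[0.48, -0.075, 0.013], [0.503, 0.073, 0.028]]
top [[415.759, 0.0, 271.577], [0.0, 415.759, 212.071], [0.0, 0.0, 1.0]]
```

```bash
python3 - <<'E'
import cv2,numpy as np
for n,(x,y,w,h) in {"scene0":(190,170,220,180),"top0":(150,90,260,190)}.items():
    p=cv2.imread(f"pics/{n}.png"); cv2.imwrite(f"pics/{n}_z.png",cv2.resize(p[y:y+h,x:x+w],None,fx=3,fy=3,interpolation=cv2.INTER_CUBIC))
E
```

```text
(no output)
```

View pics/scene0_z.png

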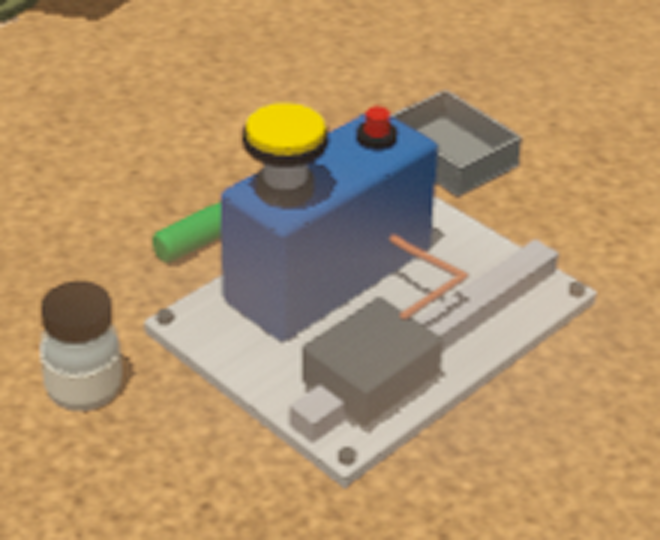

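View pics/top0_z.png

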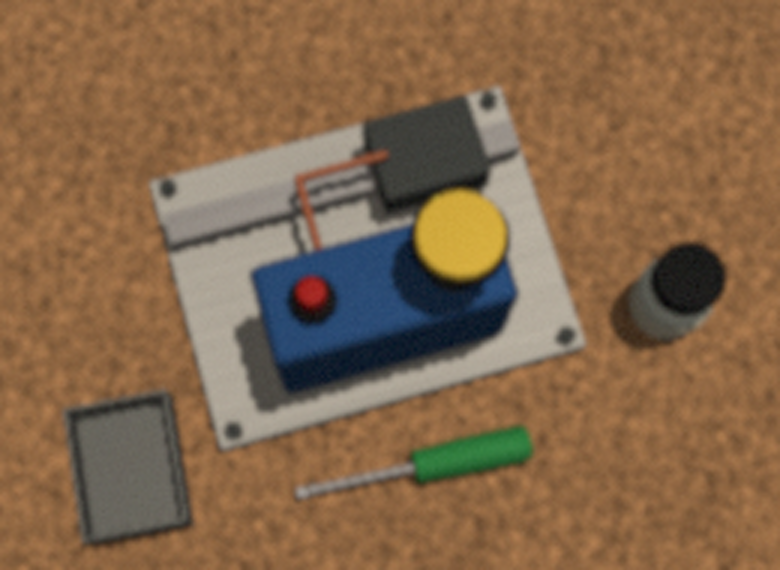

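The scene view shows the yellow cap at about (285,214) and the red pin at (316,211). The top view has the cap at about (303,168) and the pin at (254,188). The jar, tray and screwdriver are clear of the cap. Next I'll work out exact positions from the colours.

```bash
cat >> h.py <<'E'
def ray(n,uv,z):
    K,R,t=cam(n); d=R.T@np.linalg.solve(K,[uv[0],uv[1],1]); o=-R.T@t
    return o+d*(z-o[2])/d[2]
def masks(p):
    h=cv2.cvtColor(p,cv2.COLOR_RGB2HSV)
    y=cv2.inRange(h,(20,130,110),(35,255,255)); r=cv2.inRange(h,(0,170,90),(5,255,255))|cv2.inRange(h,(172,170,90),(180,255,255))
    g=cv2.inRange(h,(45,110,50),(85,255,255))
    return y,r,g
E
python3 - <<'E'
from h import *
for n in ["scene","top"]:
    p=cv2.cvtColor(cv2.imread(f"pics/{n}0.png"),cv2.COLOR_BGR2RGB)
    p2,d=imaging.get_image(n); W=cloud(n,d)
    for k,m in zip("yrg",masks(p)):
        N,l,st,c=cv2.connectedComponentsWithStats(m)
        for i in range(1,N):
            if st[i,4]>15:
                w=W[(l==i)&(d>0)]; top=w[w[:,2]>np.percentile(w[:,2],50)-.001]
                print(n,k,st[i],np.round(c[i],1),"z",np.round(np.percentile(w[:,2],[5,50,95]),3),"xy",np.round(top.mean(0),3), np.round(ray(n,c[i],.168 if k=='y' else .14),3))
    if n=="top":
        w=W[(d>0)&(W[...,2]>.105)&(W[...,2]<.117)]; print("housing",cv2.minAreaRect(w[:,:2].astype(np.float32)))
s=robot.read_state(); R=cv2.Rodrigues(s["eef_rot"])[0]; print(np.round(R,3))
E
```

```text
scene y [447 143   7   5  24] [450.9 144.9] z [-0.405 -0.398 -0.393] xy [-0.002  1.472 -0.396] [0.623 0.459 0.168]
scene y [467 149  31  18 177] [482.3 157.8] z [-0.408 -0.401 -0.395] xy [ 0.166  1.47  -0.392] [0.709 0.463 0.168]
scene y [272 204  27  18 395] [284.7 212.3] z [0.16  0.167 0.169] xy [ 0.602 -0.041  0.168] [ 0.603 -0.043  0.168]
scene r [403  88   7  16  31] [405.3  94.4] z [-0.021  0.139  0.163] xy [0.297 0.679 0.153] [0.29  0.684 0.14 ]
scene r [311 206   9  10  69] [315.2 210.5] z [0.121 0.13  0.136] xy [0.594 0.047 0.134] [0.605 0.036 0.14 ]
scene g [400  87   4  20  33] [401.7  95.1] z [0.102 0.143 0.166] xy [0.292 0.664 0.155] [0.287 0.671 0.14 ]
scene g [241 238  22  17 194] [252.4 246.3] z [0.015 0.023 0.026] xy [ 0.497 -0.049  0.025] [ 0.623 -0.136  0.14 ]
top y [288 153  31  30 721] [303.1 167.7] z [0.166 0.168 0.17 ] xy [ 0.597 -0.04   0.169] [ 0.598 -0.04   0.168]
top r [249 183  10   9  78] [253.5 187. ] z [0.133 0.136 0.138] xy [0.589 0.049 0.136] [0.588 0.049 0.14 ]
top g [287 232  40  19 429] [307.1 241.1] z [0.019 0.024 0.027] xy [ 0.492 -0.039  0.025] [ 0.477 -0.024  0.14 ]
housing ((0.39973214268684387, -0.17612186074256897), (0.6726273894309998, 0.13145135343074799), 45.552947998046875)
[[-0.956 -0.293 -0.   ]
 [-0.293  0.956  0.   ]
 [ 0.     0.    -1.   ]]
```

The cap is at about (0.599, -0.040) with its top at 0.168. The pin is at about (0.59, 0.049) and roughly 14 mm out. I'll shut the fingers and travel above everything towards the cap.

```bash
python3 -m jog '[[[-4,2.75,0],[0,0,0],1],[[-4,2.75,0],[0,0,0],1],[[-4,2.75,0],[0,0,0],1],[[-4,2.75,0],[0,0,0],1],[[-4,2.75,0],[0,0,0],1],[[-4,2.75,0],[0,0,0],1],[[-4,2.75,0],[0,0,0],1],[[-4,2.75,0],[0,0,0],1]]'
cat >> h.py <<'E'
def todo(target):
    s=robot.read_state(); R=cv2.Rodrigues(s["eef_rot"])[0]
    print("t",round(s["time_s"],2),"tcp",np.round(s["tcp_pos"],4),"rot",np.round(s["eef_rot"],3),"F",np.round(s["ft_force"],1),"gap",round(s["finger_gap"],3))
    print("toolcm",np.round(R.T@(np.array(target)-s["tcp_pos"])*100,2), "tilt deg", np.round(np.degrees(np.arccos(-R[2,2])),2), np.round(s["qvel"],2).tolist())
E
python3 -c "
from h import *
todo([.599,-.04,.195])"
```

```text
time_s: 1.6
tcp_pos: [0.4214, -0.2638, 0.2302]
eef_rot: [-0.448, 3.109, 0.002]
ft_force: [-0.1, -0.7, -0.2]
finger_gap: -0.002
t 1.6 tcp [ 0.4214 -0.2638  0.2302] rot [-4.480e-01  3.109e+00  2.000e-03] F [-0.1 -0.7 -0.2] gap -0.002
toolcm [-23.36  16.45   3.56] tilt deg 0.07 [0.98, 0.09, 0.08, 0.0, 0.02, -0.97]
```

```bash
python3 -m jog '[[[-4,2.8,0],[0,0,0],1],[[-4,2.8,0],[0,0,0],1],[[-4,2.8,0],[0,0,0],1],[[-4,2.8,0.5],[0,0,0],1],[[-4,2.8,0.5],[0,0,0],1],[[-2.2,1.6,0.5],[0,0,0],1],[[-0.6,0.5,0.5],[0,0,0],1],[[0,0,0],[0,0,0],1]]'
python3 -c "
from h import *
todo([.599,-.04,.18])"
```

```text
time_s: 2.4
tcp_pos: [0.599, -0.0327, 0.2108]
eef_rot: [-0.461, 3.104, 0.001]
ft_force: [-0.2, 0.2, 0.0]
finger_gap: 0.003
t 2.4 tcp [ 0.599  -0.0327  0.2108] rot [-4.610e-01  3.104e+00  1.000e-03] F [-0.2  0.2  0. ] gap 0.003
toolcm [ 0.22 -0.7   3.08] tilt deg 0.2 [0.01, 0.0, 0.01, 0.01, -0.01, 0.0]
```

```bash
python3 -m jog '[[[0.2,-0.7,0.8],[0,0,0],1],[[0,0,0.8],[0,0,0],1],[[0,0,0.8],[0,0,0],1],[[0,0,0.6],[0,0,0],1],[[0,0,0.2],[0,0,0],1],[[0,0,0],[0,0,0],1],[[0,0,0],[0,0,0],1],[[0,0,0],[0,0,0],1]]'
python3 - <<'E'
from h import *
todo([.599,-.04,.168])
for n in ["scene","top","wrist"]:
    p,d=imaging.get_image(n); save(n+"1",p)
a=cv2.imread("pics/scene1.png")[150:330,190:390]; a=cv2.resize(a,(400,360)); b=cv2.resize(cv2.imread("pics/wrist1.png"),(400,300))
c=np.zeros((360,800,3),np.uint8); c[:,:400]=a; c[:300,400:]=b; cv2.imwrite("pics/m1.png",c)
E
```

```text
time_s: 3.2
tcp_pos: [0.5974, -0.0453, 0.178]
eef_rot: [-0.452, 3.103, -0.0]
ft_force: [0.4, 0.0, 0.0]
finger_gap: 0.001
t 3.2 tcp [ 0.5974 -0.0453  0.178 ] rot [-0.452  3.103 -0.   ] F [0.4 0.  0. ] gap 0.001
toolcm [-0.3   0.47  1.  ] tilt deg 0.34 [-0.0, -0.0, 0.01, 0.0, -0.0, 0.0]
```

View pics/m1.png

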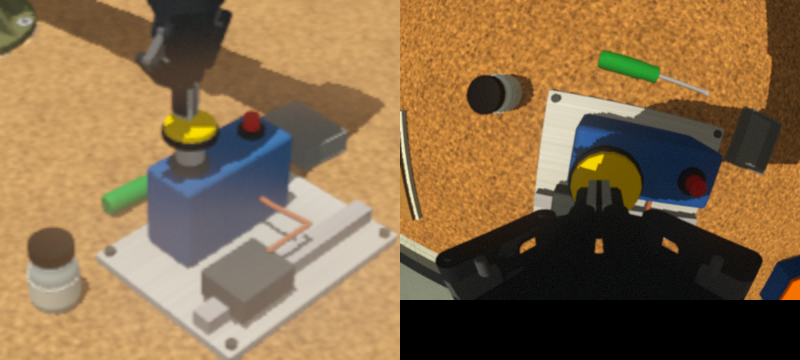

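The fingertips are over the cap in both views, about 5 mm from its centre. In the scene mosaic the pin at (251,122) is well clear. I'll make a small correction and press, then read the depth.

```bash
python3 -m jog '[[[-0.2,0.4,0],[0,0,0],1],[[0,0,0.8],[0,0,0],1],[[0,0,0.8],[0,0,0],1],[[0,0,0.6],[0,0,0],1],[[0,0,0.4],[0,0,0],1],[[0,0,0],[0,0,0],1],[[0,0,0],[0,0,0],1],[[0,0,0],[0,0,0],1]]'
python3 - <<'E'
from h import *
todo([.599,-.04,.150])
p,d=imaging.get_image("scene"); save("scene2",p); W=cloud("scene",d)
y,r,g=masks(p)
m=(y>0)&(np.abs(W[...,0]-.6)<.06)&(np.abs(W[...,1]+.04)<.06); print("cap z",np.percentile(W[m][:,2],[50,80,95]))
m=(r>0)&(np.abs(W[...,0]-.59)<.04)&(np.abs(W[...,1]-.049)<.04); print("pin z",np.percentile(W[m][:,2],[50,95]))
E
```

```text
time_s: 4.15
tcp_pos: [0.599, -0.0404, 0.1569]
eef_rot: [-0.455, 3.096, -0.005]
ft_force: [-2.9, 2.4, 7.6]
finger_gap: -0.003
t 4.15 tcp [ 0.599  -0.0404  0.1569] rot [-0.455  3.096 -0.005] F [-2.9  2.4  7.6] gap -0.003
toolcm [-0.    0.04  0.69] tilt deg 0.72 [0.0, -0.01, 0.01, 0.01, -0.01, -0.0]
cap z [0.15601428 0.15725232 0.15841323]
pin z [0.13064774 0.13712082]
```

```bash
python3 -m jog '[[[0,0,0.5],[0,0,0],1],[[0,0,0.4],[0,0,0],1],[[0,0,0.3],[0,0,0],1],[[0,0,0.2],[0,0,0],1],[[0,0,0.1],[0,0,0],1],[[0,0,0.1],[0,0,0],1],[[0,0,0.1],[0,0,0],1],[[0,0,0.1],[0,0,0],1]]'
cat >> h.py <<'E'
def chk(n):
    todo([.599,-.04,.178])
    p,d=imaging.get_image("scene"); save(n,p); W=cloud("scene",d)
    y,r,g=masks(p)
    m=(y>0)&(np.abs(W[...,0]-.6)<.06)&(np.abs(W[...,1]+.04)<.06); print("cap z",np.round(np.percentile(W[m][:,2],[50,80,95]),4))
    B=(np.abs(W[...,0]-.59)<.04)&(np.abs(W[...,1]-.049)<.04)&(W[...,2]>.115)
    m=(r>0)&B; print("pin z",np.round(np.percentile(W[m][:,2],[2,50,95]),4),m.sum(),"green",((g>0)&B).sum())
E
python3 -c "
from h import *
chk('s3')"
```

```text
time_s: 5.0
tcp_pos: [0.5992, -0.0404, 0.1513]
eef_rot: [-0.46, 3.085, -0.012]
ft_force: [-5.3, 1.5, 9.2]
finger_gap: -0.003
t 5.0 tcp [ 0.5992 -0.0404  0.1513] rot [-0.46   3.085 -0.012] F [-5.3  1.5  9.2] gap -0.003
toolcm [-0.05  0.02 -2.67] tilt deg 1.34 [0.01, -0.02, -0.01, 0.01, 0.01, -0.0]
cap z [0.1505 0.1516 0.1526]
pin z [0.1192 0.1312 0.1363] 68 green 0
```

About 16.7 mm down. I'll push a little deeper to be sure, then release.

```bash
python3 -m jog '[[[0,0,0.4],[0,0,0],1],[[0,0,0.4],[0,0,0],1],[[0,0,0.3],[0,0,0],1],[[0,0,-1],[0,0,0],1],[[0,0,-1],[0,0,0],1],[[0,0,-1],[0,0,0],1],[[0,0,-0.5],[0,0,0],1],[[0,0,0],[0,0,0],1]]'
python3 -c "
from h import *
chk('s4')
s=robot.read_state();R=cv2.Rodrigues(s['eef_rot'])[0];a=R.T@np.array([0,0,-1]);print('fix deg',np.degrees(np.cross([0,0,1],a)))"
```

```text
time_s: 5.85
tcp_pos: [0.5984, -0.04, 0.1848]
eef_rot: [-0.463, 3.078, -0.016]
ft_force: [0.3, -0.7, -1.1]
finger_gap: -0.001
t 5.85 tcp [ 0.5984 -0.04    0.1848] rot [-0.463  3.078 -0.016] F [ 0.3 -0.7 -1.1] gap -0.001
toolcm [-0.03 -0.01  0.68] tilt deg 1.78 [0.0, 0.0, -0.01, -0.01, 0.0, -0.0]
cap z [0.1676 0.1686 0.1694]
pin z [0.1206 0.1366 0.146 ] 98 green 0
fix deg [-0.82460915  1.53551232  0.        ]
```

The pin top went from 0.137 to 0.146, so the pin is at about 24 mm. That leaves three strokes. Stroke 2: level the tool and press.

```bash
python3 -m jog '[[[0,0,0.8],[-0.8,1.5,0],1],[[0,0,0.8],[0,0,0],1],[[0,0,0.7],[0,0,0],1],[[0,0,0.7],[0,0,0],1],[[0,0,0.6],[0,0,0],1],[[0,0,0.4],[0,0,0],1],[[0,0,0.3],[0,0,0],1],[[0,0,0.3],[0,0,0],1]]'
python3 -c "
from h import *
chk('s5')"
```

```text
time_s: 6.7
tcp_pos: [0.5988, -0.04, 0.1481]
eef_rot: [-0.472, 3.101, -0.006]
ft_force: [-8.1, 2.9, 15.5]
finger_gap: -0.001
t 6.7 tcp [ 0.5988 -0.04    0.1481] rot [-0.472  3.101 -0.006] F [-8.1  2.9 15.5] gap -0.001
toolcm [-0.03 -0.02 -2.99] tilt deg 0.34 [0.01, -0.02, -0.02, 0.01, 0.02, -0.0]
cap z [0.1475 0.1487 0.1497]
pin z [0.1202 0.1353 0.1464] 96 green 0
```

At the stop (20 mm, 15 N). Releasing.

```bash
python3 -m jog '[[[0,0,-1],[0,0,0],1],[[0,0,-1],[0,0,0],1],[[0,0,-1],[0,0,0],1],[[0,0,-0.6],[0,0,0],1],[[0,0,0],[0,0,0],1],[[0,0,0],[0,0,0],1],[[0,0,0],[0,0,0],1],[[0,0,0],[0,0,0],1]]'
python3 -c "
from h import *
chk('s6')
s=robot.read_state();R=cv2.Rodrigues(s['eef_rot'])[0];a=R.T@np.array([0,0,-1]);print('fix deg',np.degrees(np.cross([0,0,1],a)))"
```

```text
time_s: 7.55
tcp_pos: [0.5978, -0.0399, 0.1817]
eef_rot: [-0.473, 3.106, -0.005]
ft_force: [-0.9, 0.2, 0.2]
finger_gap: 0.0
t 7.55 tcp [ 0.5978 -0.0399  0.1817] rot [-0.473  3.106 -0.005] F [-0.9  0.2  0.2] gap 0.0
toolcm [-0.12 -0.04  0.37] tilt deg 0.19 [0.0, 0.01, -0.01, -0.0, 0.0, -0.0]
cap z [0.1675 0.1687 0.1695]
pin z [0.121  0.1422 0.1577] 126 green 0
fix deg [-0.18632381 -0.02984359  0.        ]
```

The pin top is at 0.158, so the pin is at about 36 mm. Stroke 3.

```bash
python3 -m jog '[[[0,0,0.7],[0,0,0],1],[[0,0,0.7],[0,0,0],1],[[0,0,0.7],[0,0,0],1],[[0,0,0.7],[0,0,0],1],[[0,0,0.5],[0,0,0],1],[[0,0,0.4],[0,0,0],1],[[0,0,0.3],[0,0,0],1],[[0,0,0.3],[0,0,0],1]]'
python3 -c "
from h import *
chk('s7')"
python3 -m jog '[[[0,0,-1],[0,0,0],1],[[0,0,-1],[0,0,0],1],[[0,0,-1],[0,0,0],1],[[0,0,-0.6],[0,0,0],1],[[0,0,0],[0,0,0],1],[[0,0,0],[0,0,0],1],[[0,0,0],[0,0,0],1],[[0,0,0],[0,0,0],1]]'
python3 -c "
from h import *
chk('s8')
s=robot.read_state();R=cv2.Rodrigues(s['eef_rot'])[0];a=R.T@np.array([0,0,-1]);print('fix deg',np.degrees(np.cross([0,0,1],a)))"
```

```text
time_s: 8.4
tcp_pos: [0.5982, -0.04, 0.1482]
eef_rot: [-0.477, 3.096, -0.011]
ft_force: [-8.1, 2.3, 15.6]
finger_gap: 0.001
t 8.4 tcp [ 0.5982 -0.04    0.1482] rot [-0.477  3.096 -0.011] F [-8.1  2.3 15.6] gap 0.001
toolcm [-0.1  -0.05 -2.98] tilt deg 0.66 [0.01, -0.02, -0.02, 0.01, 0.02, 0.0]
cap z [0.1475 0.1486 0.1495]
pin z [0.1211 0.1419 0.1583] 126 green 0
time_s: 9.25
tcp_pos: [0.5973, -0.0397, 0.184]
eef_rot: [-0.477, 3.097, -0.011]
ft_force: [-0.1, 0.4, 0.0]
finger_gap: 0.001
t 9.25 tcp [ 0.5973 -0.0397  0.184 ] rot [-0.477  3.097 -0.011] F [-0.1  0.4  0. ] gap 0.001
toolcm [-0.14 -0.08  0.6 ] tilt deg 0.6 [-0.0, 0.01, -0.01, -0.0, 0.0, -0.0]
cap z [0.1676 0.1687 0.1697]
pin z [0.1284 0.1461 0.1645] 103 green 20
fix deg [-0.45246084  0.38806444  0.        ]
```

The reading here is unclear: the pin top is at 0.165 and some green pixels appear near the pin. I'll look before deciding on another stroke.

```bash
python3 - <<'E'
from h import *
p,d=imaging.get_image("scene"); q,e=imaging.get_image("top"); save("s8t",q)
W=cloud("top",e); y,r,g=masks(q)
for k,m in zip("rg",(r,g)):
    B=(np.abs(W[...,0]-.59)<.04)&(np.abs(W[...,1]-.049)<.04)&(W[...,2]>.115)&(m>0); print(k,B.sum(),W[B].mean(0) if B.any() else '', np.percentile(W[B][:,2],[50,95]) if B.any() else '')
a=cv2.cvtColor(p[150:250,260:360],cv2.COLOR_RGB2BGR); b=cv2.cvtColor(q[140:240,210:310],cv2.COLOR_RGB2BGR)
cv2.imwrite("pics/m8.png",np.hstack([cv2.resize(x,(400,400),interpolation=cv2.INTER_NEAREST) for x in(a,b)]))
E
```

```text
r 49 [0.58885895 0.04931698 0.1702138 ] [0.17029989 0.17198713]
g 1 [0.58112321 0.0463768  0.12325878] [0.12325878 0.12325878]
```

View pics/m8.png

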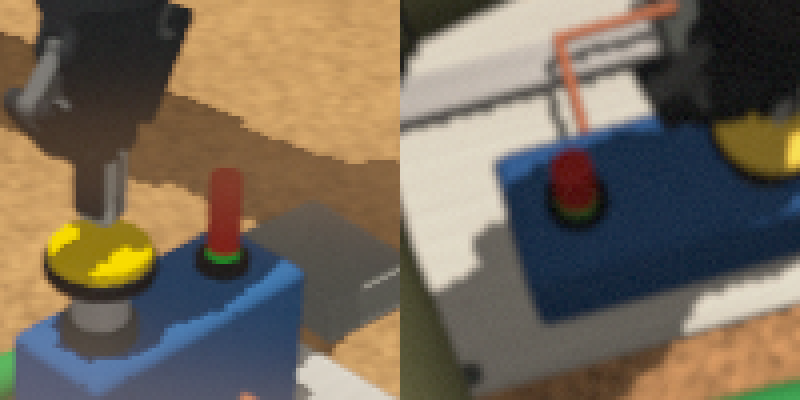

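The scene view shows the red pin with only a thin green band at its foot, and the top view agrees. The top depth puts the pin top at 0.170, i.e. 48 mm out. Since another stroke would be fatal if the pin is already out, I'll check this against the projected edges first.

```bash
python3 - <<'E'
from h import *
for z in (.12,.124,.134,.158,.170,.182): print(z,np.round(proj("scene",[.5889,.0493,z]),1))
p=cv2.imread("pics/s8.png"); 
print([ (v,p[v,316].tolist()) for v in range(186,220,1)])
p,d=imaging.get_image("scene"); W=cloud("scene",d); print([(v,np.round(W[v,316],3).tolist()) for v in range(190,216,2)])
E
```

```text
0.12 [314.5 212.8]
0.124 [314.6 211.2]
0.134 [314.8 207.3]
0.158 [315.3 197.8]
0.17 [315.5 192.9]
0.182 [315.7 188. ]
[(186, [57, 88, 121]), (187, [57, 88, 118]), (188, [62, 93, 125]), (189, [60, 93, 124]), (190, [62, 95, 129]), (191, [59, 92, 131]), (192, [39, 58, 127]), (193, [40, 58, 127]), (194, [41, 59, 128]), (195, [43, 59, 130]), (196, [44, 58, 133]), (197, [40, 57, 131]), (198, [37, 53, 129]), (199, [36, 50, 128]), (200, [38, 51, 129]), (201, [34, 51, 128]), (202, [34, 48, 128]), (203, [36, 49, 129]), (204, [31, 43, 126]), (205, [34, 45, 128]), (206, [32, 42, 127]), (207, [33, 43, 128]), (208, [28, 37, 126]), (209, [28, 38, 126]), (210, [27, 36, 125]), (211, [21, 33, 124]), (212, [24, 35, 126]), (213, [28, 63, 115]), (214, [37, 120, 53]), (215, [33, 126, 29]), (216, [25, 26, 33]), (217, [27, 29, 32]), (218, [22, 25, 27]), (219, [36, 32, 30])]
[(190, [0.38, 0.243, -0.0]), (192, [0.587, 0.052, 0.17]), (194, [0.594, 0.046, 0.171]), (196, [0.597, 0.044, 0.169]), (198, [0.597, 0.044, 0.163]), (200, [0.598, 0.043, 0.16]), (202, [0.599, 0.043, 0.156]), (204, [0.598, 0.044, 0.149]), (206, [0.598, 0.044, 0.144]), (208, [0.596, 0.046, 0.138]), (210, [0.596, 0.046, 0.132]), (212, [0.6, 0.043, 0.13]), (214, [0.597, 0.046, 0.122])]
```

All three checks agree on a pin top of 0.170 (48 mm out) with only 3–4 mm of green showing. Exactly one stroke remains.

```bash
python3 -m jog '[[[0,0,0.8],[-0.4,0.4,0],1],[[0,0,0.8],[0,0,0],1],[[0,0,0.7],[0,0,0],1],[[0,0,0.7],[0,0,0],1],[[0,0,0.5],[0,0,0],1],[[0,0,0.4],[0,0,0],1],[[0,0,0.3],[0,0,0],1],[[0,0,0.3],[0,0,0],1]]'
python3 -c "
from h import *
chk('s9')"
python3 -m jog '[[[0,0,-1],[0,0,0],1],[[0,0,-1],[0,0,0],1],[[0,0,-1],[0,0,0],1],[[0,0,-1],[0,0,0],1],[[0,0,-1],[0,0,0],1],[[0,0,-1],[0,0,0],1],[[0,0,-1],[0,0,0],1],[[0,0,0],[0,0,0],1]]'
python3 - <<'E'
from h import *
chk('s10')
o={}
q,e=imaging.get_image("top"); save("s10t",q); p=cv2.imread("pics/s10.png")
W=cloud("top",e); y,r,g=masks(q)
B=(np.abs(W[...,0]-.59)<.04)&(np.abs(W[...,1]-.049)<.04)&(W[...,2]>.155)&(r>0); print(B.sum(),np.percentile(W[B][:,2],[10,50,95]) if B.any() else '')
a=p[150:250,260:360]; b=cv2.cvtColor(q[140:240,210:310],cv2.COLOR_RGB2BGR)
cv2.imwrite("pics/m10.png",np.hstack([cv2.resize(x,(400,400),interpolation=cv2.INTER_NEAREST) for x in(a,b)]))
for n in ["jar","tray","screwdriver"]:
    for s in imaging.silhouettes(n,"top")[:1]: print(n,s["confidence"],np.round(np.array(s["bbox"])*[560,420,560,420]))
E
```

```text
time_s: 10.25
tcp_pos: [0.5982, -0.0397, 0.1481]
eef_rot: [-0.481, 3.095, -0.006]
ft_force: [-9.1, 3.8, 16.1]
finger_gap: -0.0
t 10.25 tcp [ 0.5982 -0.0397  0.1481] rot [-0.481  3.095 -0.006] F [-9.1  3.8 16.1] gap -0.0
toolcm [-0.09 -0.07 -2.99] tilt deg 0.56 [0.01, -0.02, -0.02, 0.01, 0.02, -0.0]
cap z [0.1475 0.1487 0.1498]
pin z [0.1295 0.1484 0.1686] 111 green 20
time_s: 11.1
tcp_pos: [0.5974, -0.0396, 0.222]
eef_rot: [-0.482, 3.095, -0.006]
ft_force: [0.1, -0.4, -0.8]
finger_gap: 0.0
t 11.1 tcp [ 0.5974 -0.0396  0.222 ] rot [-0.482  3.095 -0.006] F [ 0.1 -0.4 -0.8] gap 0.0
toolcm [-0.1  -0.06  4.41] tilt deg 0.58 [0.0, 0.01, -0.02, -0.01, 0.01, 0.0]
cap z [0.1676 0.1686 0.1694]
pin z [0.1404 0.1524 0.1638] 60 green 51
50 [0.18071682 0.18205245 0.18360412]
jar 0.87 [361. 169.  32.  35.]
screwdriver 0.87 [251. 233.  77.  23.]
```

View pics/m10.png

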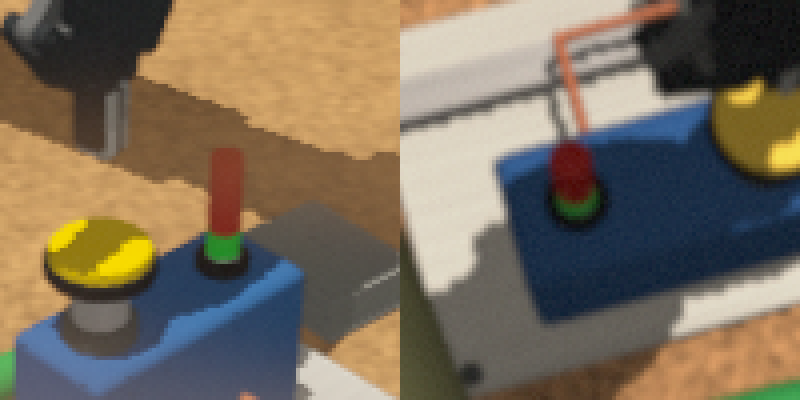

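The pin now shows its full green foot in both views. Its top is at 0.182 (60 mm out), the cap is back up at 0.168, and the fingers are about 54 mm clear of it. I'm handing in.

```bash
python3 -c "
from bench import robot
print(robot.close_job(), robot.read_state()['time_s'])"
```

```text
the job is handed in; nothing more can be done
the job is handed in; nothing more can be done
```

I pumped the cap with the shut fingertips and stopped after four strokes, when the pin was fully out. The job was handed in at about 11 s; no verdict is reported.

- **Strokes:** the first was read at about 17 mm and then pushed a little deeper before release. The other three went to the 20 mm stop. The pin rose from about 14 mm to 24, 36, 48 and then 60 mm.
- **Final state:** the pin top is at 0.182 m, with the whole green foot visible in both the scene and top views. The cap is back up at 0.168 m, and the fingers are about 54 mm above it with the force reading near zero.
- **Jar and screwdriver:** the network found both where they were at the start, to within 1–2 pixels. The screwdriver's box came out 4 pixels narrower.
- **Tray not confirmed:** the network did not report it in the last top picture, where the gripper's shadow reaches. The arm did not go near it.
- **One disagreement:** after the third stroke, the scene-view colour mask read the pin about 5 mm low and a thin green band already showed. Depth from both cameras and the projected pin edge put it at 48 mm, so I made the last stroke.

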